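Pump the lantern and hold its charge check

ROBOT

A 7-joint arm with a two-finger parallel gripper is mounted at the origin on the work surface. World frame = base frame: x ahead of the robot, y to its left, z up, the work surface at z = 0. Lengths are in mm, angles in rad, forces in N, time in s.
With the tool pointing down it reaches from about 400 to 875 mm from the base axis. Payload 4.4 kg.
Tool frame: the origin (TCP) lies between the finger pads; the fingertips stand 17 mm ahead of it and the grasp point (between the pads) lies 2 mm behind it; z points along the fingers, y is the line along which they close (so a half turn about z gives the same grasp; the last joint's range is limited). The gripper opens to 85 mm and grips with 20 to 120 N. Pads are 22 mm wide; open, the fingers measure 114 mm over their backs; the gripper's body (76 mm by 85 mm) begins 54 mm behind the grasp point. The pads swing forward as they close: fully open they stand 13 mm farther back than shut.
Start: joints at [-1.167, 0.628, 0.038, 1.517, -0.027, 0.996, -0.02], TCP at [294.241, 579.603, 248.313] pointing down, gripper open.
Joint ranges: [-3.06, 3.06], [-0.37, 2.12], [-1.25, 1.32], [0.18, 2.47], [-1.1, 4.24], [0.23, 1.98], [-2.94, 2.94]. Speed limits (rad/s): [2.57, 2.57, 3.14, 3.14, 3.14, 3.14, 3.14].

INTERFACE

Orientations are given as [roll, pitch, yaw] about the fixed x, y, z axes, in that order (R = Rz(yaw) Ry(pitch) Rx(roll)).
In Python, from cell import sensors, get_image, ctrl gives the robot as it stands.
- The arm moves only by the tool send_rows, never from a script. Its argument "series" is a list of rows, each a list of 3 entries, a list of its own where there are three numbers: the finger opening in mm, from 0 to 85.4, then the shift along the world's x, y, z in units of 60 mm (1.0 is 60 mm), then the turn, a rotation vector about the world's x, y, z in units of 5 degrees (1.0 is 5 degrees). A call has 1 to 8 rows; each row shifts and turns the commanded pose from where the row before left it; what a row does not reach is not made up. A row lasts 1/8 s, in which the tool goes at most 62.5 mm and 10.7 degrees, less where a joint would pass 70% of its speed; a pose out of reach is approached as far as the arm can. A call is refused whole if a number of a shift passes 1 or a number of a turn 1, either way. A call with a gripper value outside its range is refused whole. The fingers move at their own pace and stop on an object; the grip force is fixed at half the most. Time passes only in rows, so rows that do not move let the fingers close. It gives the time, the measured TCP pose, the force, the opening and the grip force at its end, in the units of the state.
- sensors.read_state(): the state, without advancing time (a new reading comes with each control period).
- get_image(name): name is "side" or "top" or "wrist"; returns a dict with "img" (400x640x3 uint8, red, green, blue), "depth" (400x640 float32, mm along the optical axis (not along the pixel's ray), 0 where there is no reading), "vfov" (degrees; the focal length in pixels is half the picture's height over the tangent of half this angle, whatever the lens; pixels are square), "cx", "cy" (the principal point, pixels), "k1" (the pictures are not rectified: a ray, as slopes to the right and down, at radius r is drawn at 1 + k1 r^2 times it, then the intrinsics apply), "world_to_cam" (4x4, takes a point from world to camera coordinates). Camera axes: x right, y down, z forward; pixel columns grow to the right and rows downward; lengths in mm; the calibration is good to about 2 mm. A picture is of the moment at which its call begins.
- ctrl.finish_job(): hands the job in; it is judged then, once.
The state is a dict: "clock": time; "qpos": joint angles; "qd": joint speeds; "tau": joint torques, N m; "eef_pos": TCP position; "tool_rot": TCP orientation; "force": force on the tool from outside, world axes, zero at the start; "torque": the same for the moment, N m; "width": finger opening in mm; "gripper_force": force on a finger pad.
Only numpy, scipy, OpenCV 4.12 (cv2) and the standard library are available. Lean on these libraries where they do the work, as an engineer would, in place of code of your own. Each camera call takes 0.05 s, during which the arm holds its last target. There are 200 camera calls.

TASK

Check the lantern's charge before the night: squeeze the trigger of its upright dynamo grip fully home and let it spring all the way back, then press the round button on top of the lantern about halfway down with the gripper, without ever pushing it to the bottom (that would reset the lamp), and keep it there. Finish while still holding the button half pressed, and leave the bin, plate, strainer and mirror where they are.

Things in the scene. Friction and masses are not known exactly. Their poses are not given: they have to be found in the camera images.
- lantern: Squat amber lantern, 112 mm across, grey cap with solar cells at 85 mm height, and an upright dynamo grip on the same base; screwed to the bench. Origin: on the bench under the lantern's centre, z up. The grip, centred 100 mm along own -y, is a fixed grey post (own x -16 to +2 mm, 26 mm in y, top at 105 mm) with a steel trigger plate (10 mm thick, 24 wide, top at 102 mm) on its +x side.
- squeeze_mid (a point): Fixed point at the lantern's own (-0.5, -100, 82) mm: where the middle between the pads belongs for the squeeze from above, closing along own x. Squeezed home, post and trigger are 31 mm thick, centred here. At rest the trigger's top leans out to 33 mm on the +x side of this point (post: 16 mm on the -x side). Over 30 mm is free on both own-y sides.
- dynamo_trigger (a joint): Trigger hinge at its foot, 27 mm above the bench, axis along the lantern's own y. 0 at rest (leaning out to own +x), grows as it is squeezed towards the post, 0.22 rad at its stop. Sprung: about 5 N at the height of squeeze_mid to start, 10 N at the stop; springs back to 0 when let go. Counts as home above 0.18 rad, kept for a moment, and as back below 0.03.
- check_button (a joint): Travel of the button on the lantern's top, straight down: 0 at rest, 0.016 m at the bottom stop. Sprung: 2.7 N to start, plus 0.45 N per mm (6.3 N at half travel, 9.9 N at the bottom); springs back when let go.
- button_top (a point): Centre of the top face of the round white button (38 mm across, flat), on the lantern's axis, 105 mm above the bench at rest, standing 20 mm proud of the cap. Moves down with the button.
- bin: Bystander: pale green tilt-out plastic bin, 140 x 160 x 150 mm high, loose. Origin: centre of its underside.
- plate: Bystander: white enamel plate, 170 mm across, 20 mm high, loose. Origin: centre of its underside.
- strainer: Bystander: stainless tea strainer, bowl 74 mm across and 30 mm high, handle 90 mm along own +x, loose. Origin: centre under the bowl.
- mirror: Bystander: hand mirror lying flat, white plastic frame 110 mm across, 10 mm thick, handle to 150 mm along own +x, loose. Origin: centre under the disc.
Mind the look-alikes: they are no part of the job. Leave any yellow look-alike of the lantern alone.

How it is judged:
By the outcome, as a careful person would: the job done as asked, in the order asked, and still so for the second after the job is handed in, while the arm keeps its last pose, push and grip.
It also fails if it takes over 40 s, if anything falls off the work surface, if the arm or the gripper's body presses on something with over 40 N, if the wrist force passes 120 N, or if a joint passes its speed limit or range.

## Working session

There is one attempt and no reset: what is moved stays moved. The work goes in short steps, Python scripts to look and compute and a tool call to move; the robot and the scene stay as the last step left them, time stands still between calls to the robot, and variables do not carry over. Pictures are saved under pics/ and viewed, at most 10 in all, crops included, and the job is handed in when it is done.

Besides the shell and the picture viewer there is one more tool, called after "Call:" as a command line: name --argument value ..., lists and objects as JSON in quotes. send_rows: Moves the arm, as the interface text tells. Its arguments: {"type":"object","properties":{"series":{"type":"array"}},"required":["series"]}

```bash
mkdir -p pics; cat > h.py <<'E'
import numpy as np, cv2
from cell import sensors, get_image, ctrl
def grab(n):
    d=get_image(n); np.savez('pics/'+n+'.npz',**d); return d
def K(d):
    f=200/np.tan(np.radians(d['vfov'])/2); return np.array([[f,0,d['cx']],[0,f,d['cy']],[0,0,1]])
def pts(d,uv,depth=None):
    uv=np.asarray(uv,float).reshape(-1,2)
    if depth is None: depth=d['depth'][uv[:,1].astype(int),uv[:,0].astype(int)]
    n=cv2.undistortPoints(uv[:,None],K(d),np.array([float(d['k1']),0,0,0,0]))[:,0]
    c=np.c_[n*np.reshape(depth,(-1,1)),np.reshape(depth,(-1,1))]
    T=np.linalg.inv(d['world_to_cam']); return c@T[:3,:3].T+T[:3,3]
def cloud(d):
    v,u=np.mgrid[0:400,0:640]; return pts(d,np.c_[u.ravel(),v.ravel()]).reshape(400,640,3)
def proj(d,p):
    p=np.asarray(p,float).reshape(-1,3);T=d['world_to_cam']
    return cv2.projectPoints(p@T[:3,:3].T+T[:3,3],np.zeros(3),np.zeros(3),K(d),np.array([float(d['k1']),0,0,0,0]))[0][:,0]
E
python3 - <<'E'
from h import *
a=grab('top');b=grab('side')
for n,d in (('top',a),('side',b)): cv2.imwrite(f'pics/{n}0.png',d['img'][:,:,::-1])
print(sensors.read_state(),a['vfov'],a['k1'])
E
```

```text
{'clock': 0.1, 'qpos': array([-1.1667954 ,  0.62924708,  0.03841133,  1.51823777, -0.02701913,
        0.99629031, -0.01999814]), 'qd': array([ 0.00123704, -0.00051751,  0.0002798 , -0.00394685, -0.00020062,
       -0.00041635, -0.0016077 ]), 'tau': array([ 3.18595397e-03, -5.64541018e+01,  1.23066612e+00, -1.93972993e+01,
        1.13470180e-02,  5.39434055e-03, -2.78667790e-05]), 'eef_pos': array([293.97879612, 579.14721663, 247.49430801]), 'tool_rot': array([-3.13992647e+00, -2.00671162e-05,  2.67181089e+00]), 'force': array([0.17444032, 0.57331477, 0.05787629]), 'torque': array([ 0.00135231, -0.0742953 , -0.02261892]), 'gripper_force': 0.0, 'width': 85.37771253247827} 49.22848792800235 -0.10386908752556413
```

View pics/top0.png

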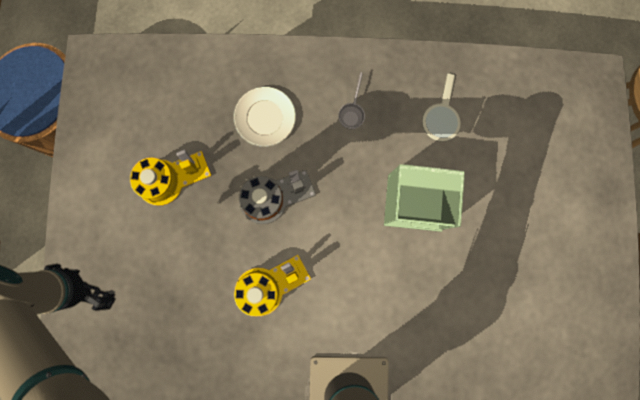

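View pics/side0.png

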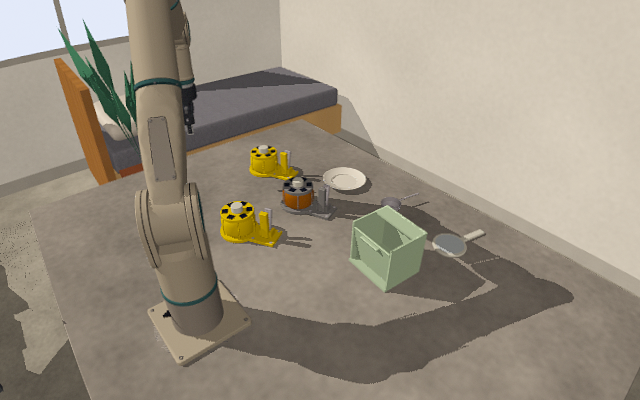

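Candidates in the top view are a yellow lantern at (154,180), a yellow lantern at (257,292), and one with a grey cap and amber body at (262,197), seen in the side view at (298,195). I choose the amber one at (262,197). Next I'll measure it and check a close crop.

```bash
python3 - <<'E'
from h import *
d=dict(np.load('pics/top.npz'));P=cloud(d)
c=P[197,262];print(c)
sel=np.zeros((400,640),bool);sel[160:230,225:335]=1
Q=P[sel];
for lo,hi in((98,112),(78,92),(4,20),(20,60)):
    m=sel&(P[...,2]>lo)&(P[...,2]<hi);n,l,s,ce=cv2.connectedComponentsWithStats(m.astype(np.uint8))
    for i in range(1,n):
        if s[i,4]>8:
            q=P[l==i];r=cv2.minAreaRect(q[:,:2].astype(np.float32));print(lo,hi,s[i,4],ce[i].round(1),q.mean(0).round(1),np.median(q[:,2]).round(1),[np.round(x,1) for x in r])
b=dict(np.load('pics/side.npz'))
i1=cv2.resize(d['img'][160:235,220:330],None,fx=5,fy=5,interpolation=2)
i2=cv2.resize(b['img'][165:225,265:345],None,fx=5,fy=5,interpolation=2)
o=np.zeros((375,550+400,3),np.uint8);o[:,:550]=i1;o[:300,550:]=i2
cv2.imwrite('pics/crop.png',cv2.resize(o,(798,315))[:,:,::-1])
E
```

```text
[510.80819157 234.36133778 102.34629195]
98 112 27 [293.  172.3] [575.3 159.1 101.1] 100.9 [array([575.5, 159.4]), array([ 9. , 21.1]), np.float64(32.8)]
98 112 76 [297.4 184. ] [545.4 147.1 105.1] 105.5 [array([545.9, 147.3]), array([18. , 25.9]), np.float64(23.1)]
98 112 180 [258.8 195.3] [514.5 242.1 105.6] 105.6 [array([515.4, 241.7]), array([35.9, 35.1]), np.float64(2.5)]
78 92 20 [294.  175.7] [569.7 156.8  84.5] 84.5 [array([570.1, 157.3]), array([ 5.8, 23.9]), np.float64(16.0)]
78 92 1213 [259.7 196.7] [513.5 241.8  85.8] 85.8 [array([514.5, 242.8]), array([105.1, 104.5]), np.float64(2.1)]
4 20 827 [287.9 195.6] [527.6 173.4  12.4] 12.5 [array([526.6, 205.5]), array([109.6, 209.8]), np.float64(34.9)]
20 60 99 [295.5 184.8] [553.4 153.3  37.7] 33.7 [array([554.6, 150.7]), array([37.5, 41.9]), np.float64(22.2)]
20 60 74 [272.  212.4] [477.8 212.2  47.8] 51.7 [array([481.6, 215.7]), array([28.6, 96.4]), np.float64(38.8)]
```

View pics/crop.png

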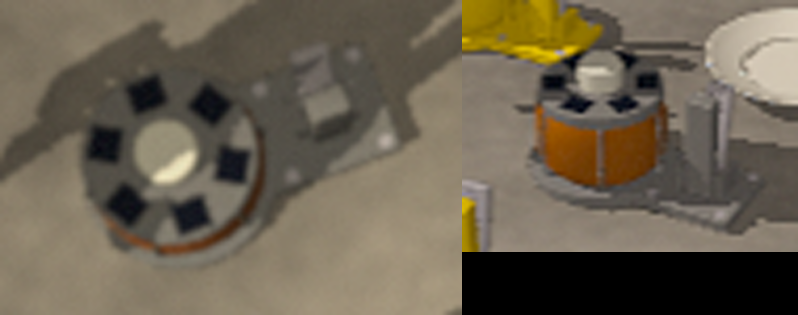

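The crop shows the amber body with a grey cap: button at crop (165,150), post at (325,110), trigger plate at (313,70). That gives centre ≈ (514.5,242), yaw ≈ 22°, squeeze_mid ≈ (551.5,149,82). The tool has to turn −41° about z.

Call:
send_rows --series '[[85, [0.5, -0.85, 0], [0, 0, -1]], [85, [0.5, -0.85, 0], [0, 0, -1]], [85, [0.5, -0.85, 0], [0, 0, -1]], [85, [0.5, -0.85, 0], [0, 0, -1]], [85, [0.5, -0.85, 0], [0, 0, -1]], [85, [0.5, -0.85, 0], [0, 0, -1]], [85, [0.5, -0.85, 0], [0, 0, -1]], [85, [0.5, -0.85, 0], [0, 0, -1]]]'

```text
clock: 1.1
eef_pos: [534.8, 170.0, 248.1]
tool_rot: [-3.141, -0.0, 1.971]
force: [-0.0, 0.3, -0.1]
width: 85.2
gripper_force: 0.0
```

Call:
send_rows --series '[[85, [0, 0, 0], [0, 0, 0]], [85, [0, 0, 0], [0, 0, 0]], [85, [0, 0, 0], [0, 0, 0]]]'

```text
clock: 1.48
eef_pos: [533.3, 173.5, 248.1]
tool_rot: [-3.141, -0.001, 1.977]
force: [0.2, 0.3, -0.5]
width: 85.0
gripper_force: 0.0
```

```bash
python3 - <<'E'
from h import *
d=grab('wrist');P=cloud(d);s=sensors.read_state();print(s['eef_pos'],s['tool_rot'],s['qpos'],s['force'])
for lo,hi in((97,112),(78,92)):
    m=(P[...,2]>lo)&(P[...,2]<hi)&(d['depth']>0);n,l,st,ce=cv2.connectedComponentsWithStats(m.astype(np.uint8))
    for i in range(1,n):
        if st[i,4]>60:
            q=P[l==i];r=cv2.minAreaRect(q[:,:2].astype(np.float32));print(lo,hi,st[i,4],ce[i].round(1),np.median(q[:,2]).round(1),[np.round(x,1) for x in r])
cv2.imwrite('pics/w1.png',d['img'][:,:,::-1])
E
```

```text
[533.40665306 173.41635724 248.14113229] [-3.14120921e+00 -9.34473287e-04  1.97681836e+00] [-0.52270041  0.50980457  0.23953972  1.77503485 -0.15256832  0.87522391
  0.19162391] [-0.01454143 -0.63775664 -0.40415983]
97 112 123 [38.1  1.9] 103.3 [array([275.4, 229.7]), array([20.6,  3.9]), np.float64(21.6)]
97 112 1937 [329.9 105.7] 104.6 [array([512.7, 242.7]), array([37.1, 37.6]), np.float64(23.3)]
97 112 349 [ 99.5 105.2] 99.4 [array([341.2, 172.4]), array([ 9.7, 23.6]), np.float64(28.4)]
97 112 789 [ 61.5 111.4] 104.2 [array([312.9, 156. ]), array([19.5, 26.3]), np.float64(30.2)]
97 112 608 [318.4 224.7] 104.2 [array([543.4, 148.8]), array([18. , 24.9]), np.float64(22.5)]
97 112 270 [355.7 224.6] 99.3 [array([573.6, 160.6]), array([ 9.7, 23.5]), np.float64(24.4)]
78 92 4761 [58.5 23.4] 85.0 [array([281.7, 216.1]), array([102.2,  42.7]), np.float64(19.7)]
78 92 11569 [328.6 101.3] 85.0 [array([512.2, 243.1]), array([106.8, 107. ]), np.float64(2.9)]
78 92 164 [110.8 104.7] 85.5 [array([342.3, 172.7]), array([ 5.7, 23.5]), np.float64(30.3)]
78 92 328 [ 83.  109.6] 84.9 [array([320.4, 159.5]), array([ 5.2, 26.1]), np.float64(24.1)]
78 92 96 [318.4 205.9] 85.7 [array([538.9, 159.3]), array([17.3,  2.7]), np.float64(24.5)]
78 92 154 [347.7 215.6] 85.1 [array([566.9, 159.6]), array([ 9.6, 24.3]), np.float64(1.7)]
```

View pics/w1.png

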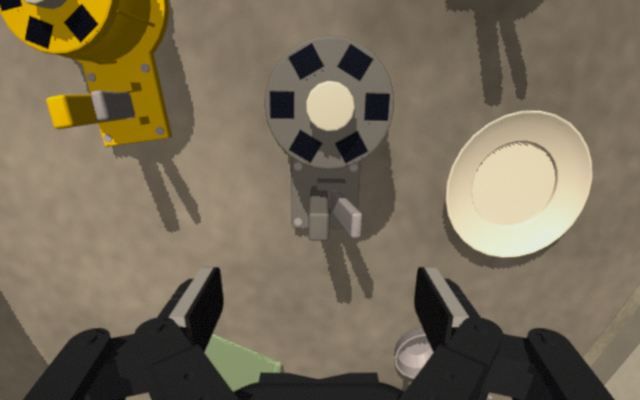

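The wrist view shows the amber lantern with the button at (330,105), the post at (318,217) and the leaning trigger at (347,217). This agrees with the top view to 2 mm. I'll use squeeze_mid ≈ (550.7,150.5).

Call:
send_rows --series '[[85, [0.29, -0.38, 0], [0, 0, -0.2]], [85, [0, 0, -0.5], [0, 0, 0]], [85, [0, 0, -0.5], [0, 0, 0]], [85, [0, 0, -0.5], [0, 0, 0]], [85, [0, 0, 0], [0, 0, 0]], [85, [0, 0, 0], [0, 0, 0]]]'

```text
clock: 2.28
eef_pos: [552.1, 149.6, 159.2]
tool_rot: [3.14, -0.0, 1.957]
force: [0.1, -0.1, -0.1]
width: 84.9
gripper_force: 0.0
```

Call:
send_rows --series '[[85, [-0.02, 0.02, -0.4], [0, 0, 0]], [85, [0, 0, -0.4], [0, 0, 0]], [85, [0, 0, -0.3], [0, 0, 0]], [85, [0, 0, -0.22], [0, 0, 0]], [85, [0, 0, 0], [0, 0, 0]], [85, [0, 0, 0], [0, 0, 0]]]'

```text
clock: 3.02
eef_pos: [551.0, 150.1, 79.7]
tool_rot: [3.14, 0.0, 1.956]
force: [-0.4, 0.1, 0.0]
width: 85.1
gripper_force: 0.0
```

```bash
python3 - <<'E'
from h import *
d=grab('wrist');cv2.imwrite('pics/w2.png',d['img'][:,:,::-1])
E
```

```text
(no output)
```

View pics/w2.png

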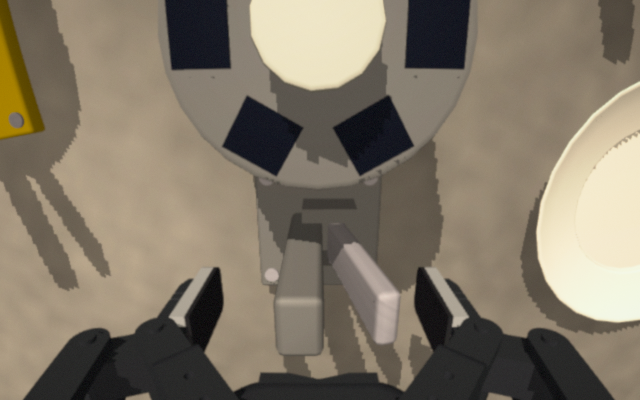

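The view shows the post at (300,320) and the trigger at (375,300), both between the pads at (210,300) and (428,300). No contact yet, so I'll squeeze.

Call:
send_rows --series '[[60, [0, 0, 0], [0, 0, 0]], [50, [0, 0, 0], [0, 0, 0]], [42, [0, 0, 0], [0, 0, 0]], [36, [0, 0, 0], [0, 0, 0]], [32, [0, 0, 0], [0, 0, 0]], [28, [0, 0, 0], [0, 0, 0]], [26, [0, 0, 0], [0, 0, 0]], [26, [0, 0, 0], [0, 0, 0]]]'

```text
clock: 4.08
eef_pos: [550.1, 149.6, 80.8]
tool_rot: [3.142, -0.0, 1.956]
force: [-6.1, -1.7, 13.7]
width: 29.9
gripper_force: 60.2
```

Call:
send_rows --series '[[20, [0, 0, 0], [0, 0, 0]], [20, [0, 0, 0], [0, 0, 0]], [20, [0, 0, 0], [0, 0, 0]], [20, [0, 0, 0], [0, 0, 0]], [20, [0, 0, 0], [0, 0, 0]], [20, [0, 0, 0], [0, 0, 0]]]'

```text
clock: 4.82
eef_pos: [550.1, 149.6, 80.9]
tool_rot: [3.142, -0.0, 1.956]
force: [-5.0, -2.2, 14.1]
width: 29.4
gripper_force: 60.2
```

The opening is 29.4 mm at 60 N, so the trigger is at its stop. Now I'll release and check the spring-back.

Call:
send_rows --series '[[40, [0, 0, 0], [0, 0, 0]], [60, [0, 0, 0], [0, 0, 0]], [85, [0, 0, 0], [0, 0, 0]], [85, [0, 0, 0], [0, 0, 0]], [85, [0, 0, 0], [0, 0, 0]], [85, [0, 0, 0], [0, 0, 0]], [85, [0, 0, 0], [0, 0, 0]], [85, [0, 0, 0], [0, 0, 0]]]'

```text
clock: 5.82
eef_pos: [550.4, 150.0, 79.1]
tool_rot: [-3.142, -0.0, 1.956]
force: [-0.2, 0.1, 0.0]
width: 84.8
gripper_force: 0.0
```

```bash
python3 - <<'E'
from h import *
d=grab('wrist');a=d['img']
cv2.imwrite('pics/w3.png',a[150:,:,::-1]);print(sensors.read_state()['eef_pos'])
E
```

```text
[550.42419509 149.97346451  79.10640808]
```

View pics/w3.png

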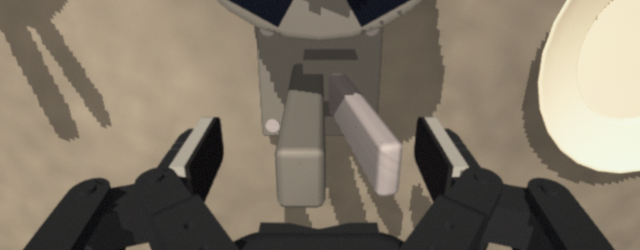

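The trigger at (377,295 full-frame) is back at its rest lean. Next I lift, close the fingers and move over the button.

Call:
send_rows --series '[[85, [0, 0, 0.5], [0, 0, 0]], [85, [0, 0, 0.5], [0, 0, 0]], [85, [0, 0, 0.4], [0, 0, 0]], [40, [-0.2, 0.5, 0], [0, 0, 0]], [0, [-0.2, 0.5, 0], [0, 0, 0]], [0, [-0.2, 0.54, 0], [0, 0, 0]], [0, [0, 0, 0], [0, 0, 0]], [0, [0, 0, 0], [0, 0, 0]]]'

```text
clock: 6.88
eef_pos: [514.6, 241.8, 163.1]
tool_rot: [3.142, 0.001, 1.956]
force: [0.6, 0.8, 0.1]
width: -0.2
gripper_force: 0.0
```

Call:
send_rows --series '[[0, [0, 0, -0.2], [0, 0, 0]], [0, [0, 0, 0], [0, 0, 0]], [0, [0, 0, 0], [0, 0, 0]]]'

```text
clock: 7.25
eef_pos: [514.6, 241.7, 150.8]
tool_rot: [-3.141, 0.0, 1.955]
force: [0.6, 0.2, -1.2]
width: 0.1
gripper_force: 0.0
```

Call:
send_rows --series '[[0, [-0.01, 0.01, -0.2], [0, 0, 0]], [0, [0, 0, -0.2], [0, 0, 0]], [0, [0, 0, 0], [0, 0, 0]], [0, [0, 0, 0], [0, 0, 0]]]'

```text
clock: 7.75
eef_pos: [513.9, 242.9, 127.0]
tool_rot: [-3.141, 0.0, 1.956]
force: [0.2, 0.0, 0.4]
width: -0.3
gripper_force: 0.0
```

Call:
send_rows --series '[[0, [0, 0, -0.05], [0, 0, 0]], [0, [0, 0, -0.05], [0, 0, 0]], [0, [0, 0, 0], [0, 0, 0]], [0, [0, 0, 0], [0, 0, 0]]]'

```text
clock: 8.25
eef_pos: [514.0, 243.1, 121.4]
tool_rot: [3.141, -0.0, 1.956]
force: [-0.0, -0.1, 2.8]
width: -0.3
gripper_force: 1.4
```

Contact at about 121.5, with 2.8 N. I'll go on down in small steps towards 6.3 N.

Call:
send_rows --series '[[0, [0, 0, -0.04], [0, 0, 0]], [0, [0, 0, -0.04], [0, 0, 0]], [0, [0, 0, 0], [0, 0, 0]], [0, [0, 0, 0], [0, 0, 0]], [0, [0, 0, 0], [0, 0, 0]]]'

```text
clock: 8.88
eef_pos: [514.1, 243.1, 116.5]
tool_rot: [3.141, -0.0, 1.956]
force: [0.4, 1.1, 5.7]
width: 0.1
gripper_force: 2.5
```

Call:
send_rows --series '[[0, [0, 0, -0.04], [0, 0, 0]], [0, [0, 0, 0], [0, 0, 0]], [0, [0, 0, 0], [0, 0, 0]], [0, [0, 0, 0], [0, 0, 0]]]'

```text
clock: 9.38
eef_pos: [514.0, 243.1, 114.2]
tool_rot: [3.141, -0.0, 1.956]
force: [-1.0, 0.1, 5.2]
width: -0.3
gripper_force: 3.0
```

```bash
python3 - <<'E'
from h import *
F=[];Z=[]
for k in range(8):
    d=get_image('side');s=sensors.read_state();F.append(s['force'][2]);Z.append(s['eef_pos'][2])
print(np.mean(F),np.std(F),np.mean(Z),np.std(Z))
d=grab('wrist');P=cloud(d)
cv2.imwrite('pics/w4.png',d['img'][:,:,::-1])
h=P[...,2][(d['img'].min(2)>150)&(d['depth']>0)&(np.hypot(P[...,0]-513.5,P[...,1]-242.4)<18)]
g=P[...,2][(d['depth']>0)&(abs(np.hypot(P[...,0]-513.5,P[...,1]-242.4)-27)<6)]
print(len(h),np.median(h) if len(h) else 0,len(g),np.median(g))
E
```

```text
6.0150186026697305 0.35404591092412924 114.16662916146842 0.00868853986122444
1248 96.65255294067185 15730 152.93609500197192
```

View pics/w4.png

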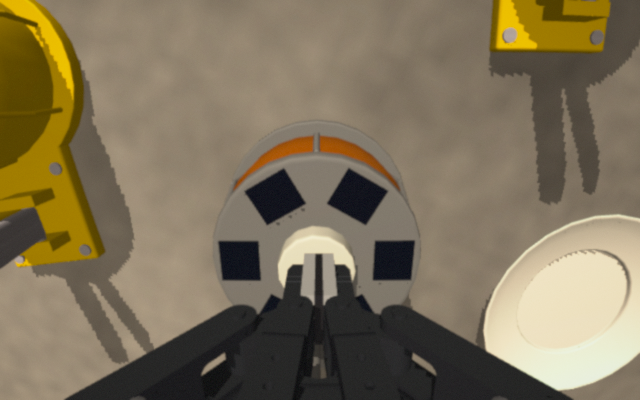

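The closed fingertips are on the button at (320,265). Averaged force (6.0 N → 7.4 mm), tool height (≈7.5 mm) and depth (top at ≈97 mm) all put it about halfway down. Handing in.

```bash
python3 -c "
from cell import ctrl;print(ctrl.finish_job())"
```

```text
the job is handed in; nothing more can be done
None
```

I squeezed the trigger home and let it spring all the way back, then pressed the button about halfway (roughly 7.5 of 16 mm, 6 N) and handed in the job with the button still held; the gripper stayed clear of the bin, plate, strainer and mirror.

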